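# Cull the faulty stone blanks with the tipping pan

### The arm

A 7-joint arm with a two-finger parallel gripper is mounted at the origin on the work surface. World frame = base frame: x ahead of the robot, y to its left, z up, the work surface at z = 0. Lengths are in mm, angles in rad, forces in N, time in s.
With the tool pointing down it reaches from about 400 to 900 mm from the base axis. Payload 5.6 kg.
Tool frame: the origin (TCP) lies on the centre line of the jaws, within the pads' length; the fingertips stand 17 mm ahead of it and the grasp point (between the pads) lies 2 mm behind it; z points along the fingers, y is the line along which they close (so a half turn about z gives the same grasp; the last joint's range is limited). The gripper opens to 92 mm and grips with 3 to 60 N. Pads are 20 mm wide; open, the fingers measure 128 mm over their backs; the gripper's body (75 mm by 189 mm) begins 69 mm behind the grasp point.
Start: joints at [1.24, 0.468, -0.012, 1.603, 0.006, 1.071, -0.056], TCP at [184.457, -623.285, 231.592] pointing down, gripper open.
Joint ranges: [-2.53, 2.53], [-0.31, 2.02], [-1.57, 1.55], [0.28, 2.44], [-1.29, 4.43], [0.15, 1.84], [-2.92, 2.92]. Speed limits (rad/s): [2.57, 2.57, 3.14, 3.14, 3.14, 3.14, 3.14].

### API

Orientations are given as a unit quaternion [w, x, y, z].
In Python, from cell import r gives the robot as it stands.
- The arm moves only by the shell command python3 -m jog 'ROWS' [FORCE]. ROWS is JSON, a list of rows, each an object of numbers: "wx", "wy", "wz": the turn, a rotation vector about the tool's x, y, z in rad; "x", "y", "z": the shift along the tool's x, y, z in units of 60 mm (1.0 is 60 mm); "hand": the gripper's target within -1 to 1 (fully open at 1, half-way at 0, shut at -1). A call has 1 to 20 rows; each row shifts and turns the commanded pose from where the row before left it, along the tool's axes as they then stand; what a row does not reach is not made up. A row lasts 1/8 s, in which the tool goes at most 62.5 mm and 10.7 degrees, less where a joint would pass 70% of its speed; a pose out of reach is approached as far as the arm can. A call is refused whole if a number of a shift passes 1 or a number of a turn 0.188, either way. A call with a gripper value outside its range is refused whole. The fingers move at their own pace and stop on an object; FORCE is the grip in N (left out, the last holds). Time passes only in rows, so rows that do not move let the fingers close. It gives the time, the measured TCP pose, the force, the opening and the grip force at its end, in the units of the state.
- r.read_state(): the state, without advancing time (a new reading comes with each control period).
- r.snapshot(name): name is "scene" or "top" or "wrist"; returns a dict with "pixels" (480x640x3 uint8, red, green, blue), "camera_matrix" (3x3 intrinsics, pixels), "R" (3x3) and "t" (3): a world point X has camera coordinates R X + t. Camera axes: x right, y down, z forward; pixel columns grow to the right and rows downward; lengths in mm; the calibration is good to about 2 mm. A picture is of the moment at which its call begins. There is no depth.
- r.close_job(): hands the job in; it is judged then, once.
The state is a dict: "time_s": time; "q": joint angles; "joint_velocities": joint speeds; "effort": joint torques, N m; "eef_pos": TCP position; "eef_rot": TCP orientation; "force": force on the tool from outside, world axes, zero at the start; "wrist_torque": the same for the moment, N m; "finger_gap": opening from 0.0 (shut) to 1.0 (fully open); "gripper_force": force on a finger pad.
Only numpy, scipy, OpenCV 4.12 (cv2) and the standard library are available. Lean on these libraries where they do the work, as an engineer would, in place of code of your own. Each camera call takes 0.05 s, during which the arm holds its last target. There are 200 camera calls.

### The job

Two of the five stone blanks on the sorting plate are faulty: one is too short and one has its front corner broken away. Slide both of them fully onto the steel tipping pan, and only then swing the pan's lever right over to its stop so that they drop into the scrap box, and let the lever spring back home. Leave the three sound blanks lying where they are and do not disturb the other things on the bench.

Things in the scene. Friction and masses are not known exactly. Their poses are not given: they have to be found in the camera images.
- stand: fixed sorting stand. Origin on the table top (z = 0) under the seam between its plate and its tipping pan; own x along the row of stones, own y from the plate over the pan to the scrap box, z up
- stand_plate (a point): centre of the aluminium sorting plate's top face (70 mm above the table), in the stand's axes: it reaches 115 mm either way in x and 92.5 mm in y, with lips 8 mm high at both sides and the back, none towards the pan. The five stones lie on it side by side along x, in random order, about 42 mm from centre to centre, points towards the pan
- stand_pan (a point): centre of the steel tipping pan's face when level (68.5 mm above the table; does not tip with it), in the stand's axes: it reaches 111 mm either way in x and 49 mm in y, with 10 mm high rims at its x ends only
- stand_box (a point): centre of the inner floor of the open scrap box (6 mm above the table), in the stand's axes: inside it reaches 116 mm either way in x and 58 mm in y; its outer walls rise 78 mm above the table
- pan (a joint): angle of the tipping pan and its lever, one rigid piece hinged on the pan's edge next to the scrap box: 0 = home, pan level; 1.1 rad = at the stop, pan tipped steeply towards the box. Sprung: returns to 0 when let go; about 5 N at the knob
- pan_knob (a point): centre of the black ball (24 mm across) at the end of the lever: a 10 mm steel rod that stands up 120 mm from the pan's hinge, at the +x end of the stand (own x = 134 mm), leaning 0.5 rad towards the plate at home and 0.6 rad towards the scrap box at the stop. Push it in the stand's +y direction
- pan_hinge (a point): point on the hinge line of pan and lever, in the middle of the stand: own x 0, y 100, z 66.5 mm; the hinge line runs along the stand's x
- blank1: sound stone blank, flat dark grey-green stone bar 60 long x 24 wide x 14 thick: square at one end, the other end a full symmetrical point (the last 12 mm). Origin: centre of its underside, at mid-length; own y along its length towards the point, own z up. Must stay
- blank2: sound stone blank, flat dark grey-green stone bar 60 long x 24 wide x 14 thick: square at one end, the other end a full symmetrical point (the last 12 mm). Origin: centre of its underside, at mid-length; own y along its length towards the point, own z up. Must stay
- blank3: sound stone blank, flat dark grey-green stone bar 60 long x 24 wide x 14 thick: square at one end, the other end a full symmetrical point (the last 12 mm). Origin: centre of its underside, at mid-length; own y along its length towards the point, own z up. Must stay
- stub: faulty stone: same stone, 24 wide x 14 thick and pointed like the sound ones but only 40 mm long. Origin: centre of its underside at mid-length; own y towards the point, z up. To be culled
- chipped: faulty stone: same stone, 60 long x 24 wide x 14 thick overall, but with one front corner broken away and no point: full width only over the rear 28 mm (own y -30 to -2), then a finger 10 mm wide (own x -12 to -2) to y = 30. Origin: centre of the underside of the 60 x 24 outline; own y along its length, rear end at y = -30, z up. To be culled
- dop: bystander: brass dop rod, 80 long, 12 thick, lying on the plate behind the stones (mm); origin centre of its underside
- gauge: bystander: steel gauge block 50 x 20 x 10 lying on the plate behind the stones (mm); origin centre of its underside
- paste: bystander: small jar of polishing paste, 44 across, 50 high, on the table (mm); origin centre of its underside
- brush: bystander: wooden brush 160 long on the table (mm); origin centre of its underside
- wheel: bystander: spare grinding wheel 90 across, 24 high, lying on the table (mm); origin centre of its underside
- caliper: bystander: steel caliper 130 long, lying on the table (mm); origin centre of its underside
- cup: bystander: small white bowl 70 across, 60 high, on the table (mm); origin centre of its underside
Things that resemble listed ones, but are neither listed nor needed, are in the scene too. Leave any blue, pink or red look-alike of the blank1 alone.

How it is judged:
By the outcome, as a careful person would: the job done as asked, in the order asked, and still so for the second after the job is handed in, with the robot touching nothing.
It also fails if it takes over 51 s, if anything falls off the work surface, if the arm or the gripper's body presses on something with over 40 N, if the wrist force passes 120 N, or if a joint passes its speed limit or range.

## Working session

There is one attempt and no reset: what is moved stays moved. The work goes in short steps, Python scripts to look and compute and a shell command to move; the robot and the scene stay as the last step left them, time stands still between calls to the robot, and variables do not carry over. Pictures are saved under pics/ and viewed, at most 13 in all, crops included, and the job is handed in when it is done.

```bash
mkdir -p pics; ls; python3 - <<'E'
from cell import r
import cv2,pickle
d={}
for n in("top","scene"):
    s=r.snapshot(n);d[n]=s;cv2.imwrite(f"pics/{n}0.png",s["pixels"][:,:,::-1])
pickle.dump(d,open("s0.pkl","wb"))
print(r.read_state())
E
```

```text
pics
{'time_s': 0.1, 'q': array([ 1.23996659,  0.46834609, -0.0116295 ,  1.60352706,  0.00598497,
        1.07138333, -0.05629387]), 'joint_velocities': array([ 1.27212297e-03, -2.08821842e-03,  1.35908336e-03, -3.29558566e-03,
        6.44951050e-04,  1.08374868e-04,  3.68531094e-05]), 'effort': array([ 2.24654759e-03, -5.21641624e+01, -1.19296039e-02, -2.44367123e+01,
       -5.67965198e-02,  1.40188396e-02,  3.64219750e-05]), 'eef_pos': array([ 184.33202195, -622.79541626,  230.70045819]), 'eef_rot': array([-7.98283022e-04,  9.89664781e-01,  1.43397900e-01, -1.61829826e-04]), 'force': array([-0.66132327,  0.04987437,  0.71851122]), 'wrist_torque': array([0.00936265, 0.00835541, 0.02545291]), 'gripper_force': 0.0, 'finger_gap': 1.001605231813859}
```

View pics/top0.png

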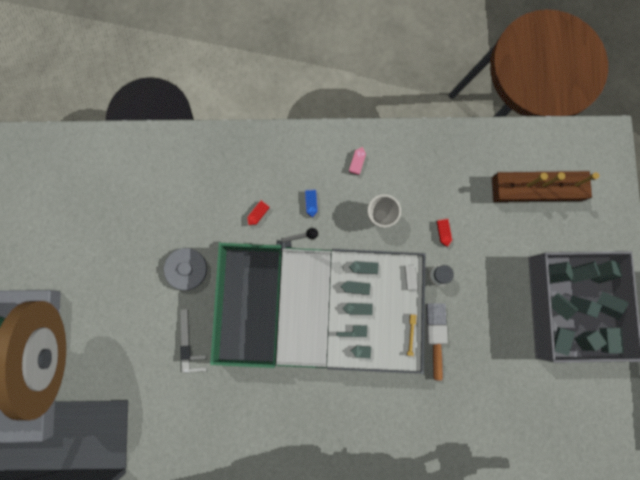

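View pics/scene0.png

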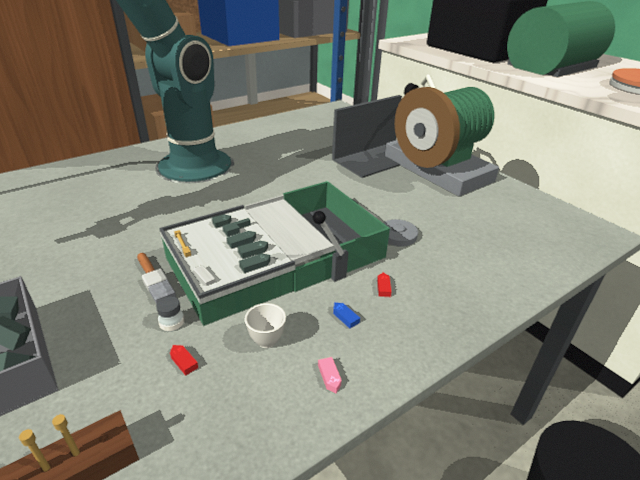

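The top view shows the stand with its plate on the right (330–425, 250–372), the pan in the middle, and the box on the left. The stones point left. The chipped one looks to be at about (350,331) and the stub at about (361,351). The knob is at (312,233).

```bash
cat > h.py <<'E'
import numpy as np,cv2
def ray(s,u,v,z):
    K,R,t=s["camera_matrix"],np.array(s["R"]),np.array(s["t"])
    d=R.T@np.linalg.solve(K,[u,v,1.]);c=-R.T@t
    return c+d*(z-c[2])/d[2]
E
python3 - <<'E'
import pickle,cv2
from h import *
s=pickle.load(open("s0.pkl","rb"))["top"]
c=s["pixels"][225:385,205:455,::-1]
cv2.imwrite("pics/top_c.png",cv2.resize(c,None,fx=3.2,fy=3.2,interpolation=cv2.INTER_CUBIC))
for n,u,v,z in [("seam",330,310,70),("plate+",425,255,78),("plate-",421,371,78),("knob",312,233,170),("box+",219,244,78),("box-",214,364,78),("stub",361,351,84),("chip",350,331,84),("base-side",320,480,0)]:
    print(n,ray(s,u,v,z).round(1))
E
```

```text
seam [518.3 -53.2  70. ]
plate+ [ 626.2 -247.7   78. ]
plate- [ 396.7 -229.8   78. ]
knob [659.8 -17.9 170. ]
box+ [653.9 169.4  78. ]
box- [416.4 176.8  78. ]
stub [ 437.5 -112.    84. ]
chip [476.6 -91.3  84. ]
base-side [172.2 -29.4   0. ]
```

View pics/top_c.png

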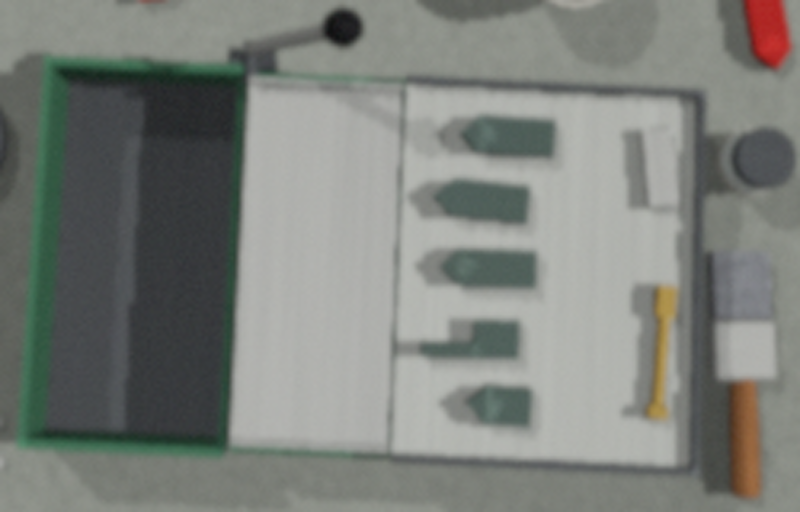

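The crop shows, from the top, three sound stones. Below them is the chipped one, with its body at crop (470–520, 340) and its finger reaching left to 420. The stub is at (480–530, 405). The rod lies behind them at x≈665.

```bash
python3 - <<'E'
import pickle
from h import *
s=pickle.load(open("s0.pkl","rb"))["top"]
p=lambda u,v,z: ray(s,205+u/3.2,225+v/3.2,z)[:2]
L=[(705,92,78),(692,468,78),(48,58,78),(22,442,78),(405,85,70),(391,455,70)]
P=[p(*l) for l in L]
for a,b in((0,1),(2,3),(4,5)):
    d=P[a]-P[b]; print(np.linalg.norm(d),np.arctan2(d[1],d[0]))
for a,b in((0,2),(1,3)):
    d=P[b]-P[a]; print(np.linalg.norm(d),np.arctan2(-d[0],d[1]))
a=np.mean([np.arctan2(*(P[i]-P[j])[::-1]) for i,j in((0,1),(2,3),(4,5))]+[np.arctan2(-(P[i]-P[j])[0],(P[i]-P[j])[1]) for i,j in((2,0),(3,1))])
X=np.array([np.cos(a),np.sin(a)]);Y=np.array([-X[1],X[0]])
O=Y*np.mean([P[4]@Y,P[5]@Y])+X*np.mean([q@X for q in P[:4]])
print("yaw",a,"O",O)
np.savez("stand.npz",a=a,O=O)
for n,u,v,z in [("stub rear",530,405,84),("stub tip",478,405,84),("chip rear",519,340,84),("chip fingertip",420,349,84),("chip rear corner-",519,357,84),("b3 rear",536,269,84),("b1rear",554,138,84),("b2",528,203,84),("dop top",665,288,82),("dop bot",657,415,82),("knob",342,27,172)]:
    q=p(u,v,z);print(n,q.round(1),np.round([(q-O)@X,(q-O)@Y],1))
E
```

```text
233.21164889744193 -0.07772727816458494
237.9124180236325 -0.05711906977957376
230.88069130248954 -0.05659303690659539
416.7038640183571 -0.06469486197956553
411.88925441596655 -0.053250403784782546
yaw -0.061876930123020424 O [523.46203607 -52.24113618]
stub rear [ 436.2 -130.9] [-82.3 -83.9]
stub tip [436.7 -99. ] [-83.7 -52. ]
chip rear [ 475.6 -125.3] [-43.2 -75.8]
chip fingertip [471. -64.] [-51.6 -15. ]
chip rear corner- [ 465.3 -125. ] [-53.6 -76.2]
b3 rear [ 518.9 -137.1] [  0.7 -84.9]
b1rear [ 600.2 -150.8] [ 82.7 -93.6]
b2 [ 559.8 -133.3] [ 41.3 -78.6]
dop top [ 506.1 -217.2] [  -7.1 -165.8]
dop bot [ 428.8 -209.2] [ -84.8 -162.5]
knob [658.7 -17.7] [132.8  42.9]
```

```bash
python3 -m jog '[{"wz":0.175,"hand":-1},{"wz":0.175,"hand":-1},{"x":0.26,"y":-0.567,"hand":-1},{"x":0.26,"y":-0.567,"hand":-1},{"x":0.26,"y":-0.567,"hand":-1},{"x":0.26,"y":-0.567,"hand":-1},{"x":0.26,"y":-0.567,"hand":-1},{"x":0.26,"y":-0.567,"hand":-1},{"x":0.26,"y":-0.567,"hand":-1},{"x":0.26,"y":-0.567,"hand":-1},{"x":0.26,"y":-0.567,"hand":-1},{"x":0.26,"y":-0.567,"hand":-1},{"x":0.26,"y":-0.567,"hand":-1},{"x":0.26,"y":-0.567,"hand":-1},{"x":0.26,"y":-0.567,"hand":-1},{"x":0.26,"y":-0.567,"hand":-1},{"hand":-1},{"hand":-1}]' 20
cat >> h.py <<'E'
def tool(st):
    d=np.load("stand.npz");a=float(d["a"]);X=np.array([np.cos(a),np.sin(a)]);Y=np.array([-X[1],X[0]])
    p=st["eef_pos"];q=p[:2]-d["O"];from scipy.spatial.transform import Rotation as R
    M=R.from_quat(np.r_[st["eef_rot"][1:],st["eef_rot"][0]]).as_matrix()
    print("t",round(st["time_s"],2),"stand xyz",np.round([q@X,q@Y,p[2]],1),"toolx yaw-a",round(np.arctan2(M[1,0],M[0,0])-a,4),"z",M[:,2].round(3),"F",st["force"].round(1),"gap",round(st["finger_gap"],2))
def stand(s,u,v,z):
    d=np.load("stand.npz");a=float(d["a"]);q=ray(s,u,v,z)[:2]-d["O"]
    return np.round([q@[np.cos(a),np.sin(a)],q@[-np.sin(a),np.cos(a)]],1)
E
python3 - <<'E'
from cell import r
from h import *
import pickle
s=r.snapshot("wrist");cv2.imwrite("pics/w1.png",s["pixels"][:,:,::-1]);pickle.dump(s,open("w1.pkl","wb"))
tool(r.read_state())
E
```

```text
t 0.15 stand xyz [-303.2 -590.6  230.9] toolx yaw-a 0.3496 z [-0.     0.001 -1.   ] F [-0.9 -0.1 -0.4] gap 1.0invalid input
```

View pics/w1.png

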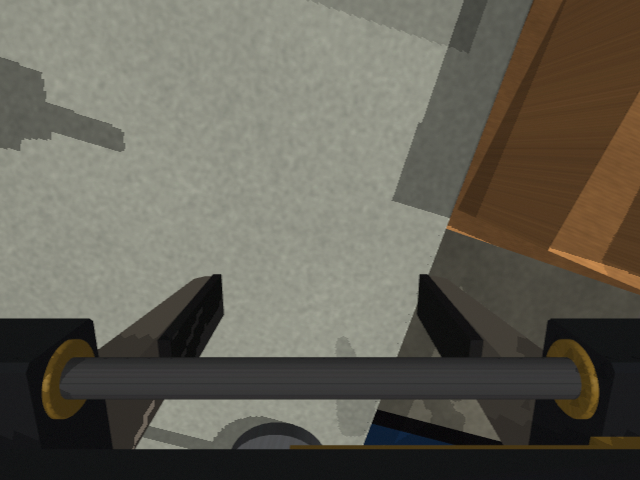

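The arm has not moved: the picture shows only bare bench, because the call was refused. I'll test the row format with a single row.

```bash
python3 -m jog '[{"wx":0,"wy":0,"wz":0.175,"x":0,"y":0,"z":0,"hand":-1}]' 20
```

```text
time_s: 0.28
eef_pos: [184.3, -623.0, 231.1]
eef_rot: [-0.0, 0.999, 0.054, -0.0]
force: [-0.2, 1.0, 0.3]
finger_gap: 0.914
gripper_force: 0.0
```

```bash
python3 -m jog '[{"wx":0,"wy":0,"wz":0.175,"x":0,"y":0,"z":0,"hand":-1},{"wx":0,"wy":0,"wz":0,"x":0.26,"y":-0.567,"z":0,"hand":-1},{"wx":0,"wy":0,"wz":0,"x":0.26,"y":-0.567,"z":0,"hand":-1},{"wx":0,"wy":0,"wz":0,"x":0.26,"y":-0.567,"z":0,"hand":-1},{"wx":0,"wy":0,"wz":0,"x":0.26,"y":-0.567,"z":0,"hand":-1},{"wx":0,"wy":0,"wz":0,"x":0.26,"y":-0.567,"z":0,"hand":-1},{"wx":0,"wy":0,"wz":0,"x":0.26,"y":-0.567,"z":0,"hand":-1},{"wx":0,"wy":0,"wz":0,"x":0.26,"y":-0.567,"z":0,"hand":-1},{"wx":0,"wy":0,"wz":0,"x":0.26,"y":-0.567,"z":0,"hand":-1},{"wx":0,"wy":0,"wz":0,"x":0.26,"y":-0.567,"z":0,"hand":-1},{"wx":0,"wy":0,"wz":0,"x":0.26,"y":-0.567,"z":0,"hand":-1},{"wx":0,"wy":0,"wz":0,"x":0.26,"y":-0.567,"z":0,"hand":-1},{"wx":0,"wy":0,"wz":0,"x":0.26,"y":-0.567,"z":0,"hand":-1},{"wx":0,"wy":0,"wz":0,"x":0.26,"y":-0.567,"z":0,"hand":-1},{"wx":0,"wy":0,"wz":0,"x":0.26,"y":-0.567,"z":0,"hand":-1},{"wx":0,"wy":0,"wz":0,"x":0,"y":0,"z":0,"hand":-1},{"wx":0,"wy":0,"wz":0,"x":0,"y":0,"z":0,"hand":-1}]' 20
cat > look.py <<'E'
import sys,pickle
from cell import r
from h import *
n=sys.argv[1];s=r.snapshot(sys.argv[2]);cv2.imwrite(f"pics/{n}.png",s["pixels"][:,:,::-1]);pickle.dump(s,open(n+".pkl","wb"))
tool(r.read_state())
E
python3 look.py w2 wrist
```

```text
time_s: 2.4
eef_pos: [431.6, -162.1, 231.4]
eef_rot: [0.0, 1.0, -0.031, -0.0]
force: [0.3, 0.6, 0.1]
finger_gap: 0.006
gripper_force: 0.0
t 2.45 stand xyz [ -85.  -115.7  231.4] toolx yaw-a -0.0019 z [-0.001 -0.    -1.   ] F [-0.4  0.8 -0.5] gap 0.01
```

View pics/w2.png

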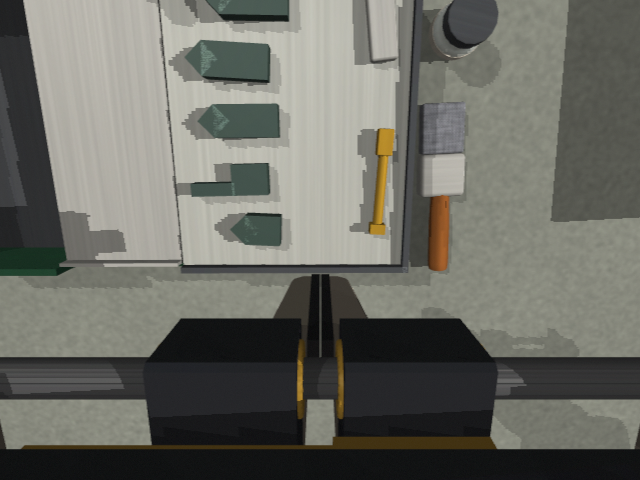

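A clear close view. The stub has its rear edge at (281, 214–244) and its tip at (231,229). The chipped stone has its rear edge at (269, 163–193) and its finger tip at (192,189). The dop runs from (385,130) to (377,233), and the seam runs (162,0)–(181,265).

```bash
python3 - <<'E'
import pickle
from h import *
s=pickle.load(open("w2.pkl","rb"))
for n,u,v,z in [("stub r+",281,214,84),("stub r-",282,244,84),("stub tip",231,229,84),("chip r+",269,163,84),("chip r-",269,194,84),("chip tip",192,189,84),("b3 r+",279,104,84),("b3 r-",279,137,84),("seam",164,30,70),("seam",180,260,70),("dop",370,232,80),("dop",377,130,80),("lip x-",300,265,78)]: print(n,stand(s,u,v,z))
E
```

```text
stub r+ [-68.  -84.1]
stub r- [-92.6 -84.3]
stub tip [-80.2 -43.6]
chip r+ [-28.2 -75.7]
chip r- [-52.1 -75. ]
chip tip [-48.3 -14.8]
b3 r+ [ 14.8 -84.5]
b3 r- [ -8.9 -83.9]
seam [68.3  1.3]
seam [-110.4    4.9]
dop [ -83.5 -155.8]
dop [  -3.6 -158.6]
lip x- [-112.3  -98.3]
```

```bash
python3 -m jog '[{"wx":0,"wy":0,"wz":0,"x":0.058,"y":0,"z":0.4,"hand":-1},{"wx":0,"wy":0,"wz":0,"x":0,"y":0,"z":0.4,"hand":-1},{"wx":0,"wy":0,"wz":0,"x":0,"y":0,"z":0.4,"hand":-1},{"wx":0,"wy":0,"wz":0,"x":0,"y":0,"z":0.4,"hand":-1},{"wx":0,"wy":0,"wz":0,"x":0,"y":0,"z":0.4,"hand":-1},{"wx":0,"wy":0,"wz":0,"x":0,"y":0,"z":0.2,"hand":-1},{"wx":0,"wy":0,"wz":0,"x":0,"y":0,"z":0.1,"hand":-1},{"wx":0,"wy":0,"wz":0,"x":0,"y":0,"z":0,"hand":-1},{"wx":0,"wy":0,"wz":0,"x":0,"y":0,"z":0,"hand":-1}]' 20
python3 look.py w3 wrist
```

```text
time_s: 3.58
eef_pos: [436.1, -162.0, 94.3]
eef_rot: [0.0, 1.0, -0.031, 0.001]
force: [-0.5, 0.3, 1.1]
finger_gap: 0.007
gripper_force: 0.0
t 3.62 stand xyz [ -80.5 -114.9   94.2] toolx yaw-a -0.0004 z [ 0.001 -0.001 -1.   ] F [-0.3  0.3  0.1] gap 0.01
```

View pics/w3.png

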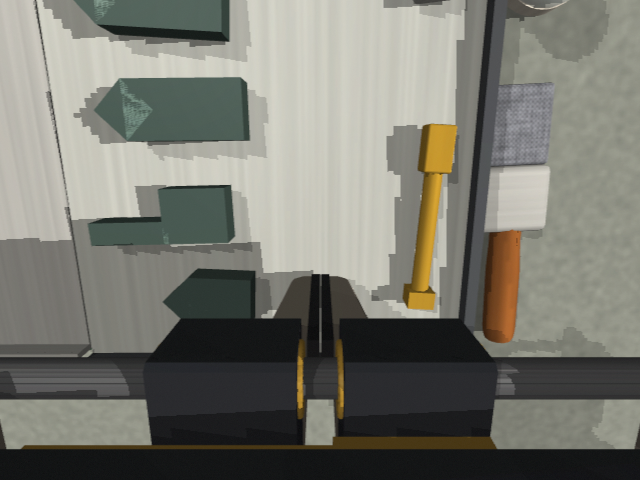

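The closed fingers stand free between the stub's rear end (255,270) and the dop (left end at 405,300). I'll go down 3 mm and push.

```bash
python3 -m jog '[{"wx":0,"wy":0,"wz":0,"x":-0.01,"y":0,"z":0.05,"hand":-1},{"wx":0,"wy":0,"wz":0,"x":0,"y":-0.16,"z":0,"hand":-1},{"wx":0,"wy":0,"wz":0,"x":0,"y":-0.16,"z":0,"hand":-1},{"wx":0,"wy":0,"wz":0,"x":0,"y":-0.16,"z":0,"hand":-1},{"wx":0,"wy":0,"wz":0,"x":0,"y":-0.16,"z":0,"hand":-1},{"wx":0,"wy":0,"wz":0,"x":0,"y":-0.16,"z":0,"hand":-1},{"wx":0,"wy":0,"wz":0,"x":0,"y":-0.16,"z":0,"hand":-1},{"wx":0,"wy":0,"wz":0,"x":0,"y":-0.16,"z":0,"hand":-1},{"wx":0,"wy":0,"wz":0,"x":0,"y":-0.16,"z":0,"hand":-1},{"wx":0,"wy":0,"wz":0,"x":0,"y":-0.16,"z":0,"hand":-1},{"wx":0,"wy":0,"wz":0,"x":0,"y":-0.16,"z":0,"hand":-1},{"wx":0,"wy":0,"wz":0,"x":0,"y":-0.12,"z":0,"hand":-1},{"wx":0,"wy":0,"wz":0,"x":0,"y":-0.08,"z":0,"hand":-1},{"wx":0,"wy":0,"wz":0,"x":0,"y":0,"z":0,"hand":-1},{"wx":0,"wy":0,"wz":0,"x":0,"y":0,"z":0,"hand":-1}]' 20
python3 look.py t4 top; python3 - <<'E'
import cv2
c=cv2.imread("pics/t4.png")[225:385,205:455]
cv2.imwrite("pics/t4c.png",cv2.resize(c,None,fx=3.2,fy=3.2,interpolation=cv2.INTER_CUBIC))
E
python3 look.py w4 wrist
```

```text
time_s: 5.5
eef_pos: [441.6, -54.1, 90.5]
eef_rot: [0.0, 1.0, -0.031, -0.0]
force: [0.2, -0.4, -0.3]
finger_gap: 0.009
gripper_force: 0.0
t 5.55 stand xyz [-81.5  -7.   90.6] toolx yaw-a -0.0009 z [-0. -0. -1.] F [-0.2  0.2  0.5] gap 0.01
t 5.6 stand xyz [-81.5  -7.   90.6] toolx yaw-a -0.001 z [-0. -0. -1.] F [-0.7 -0.2  0.4] gap 0.0
```

View pics/w4.png

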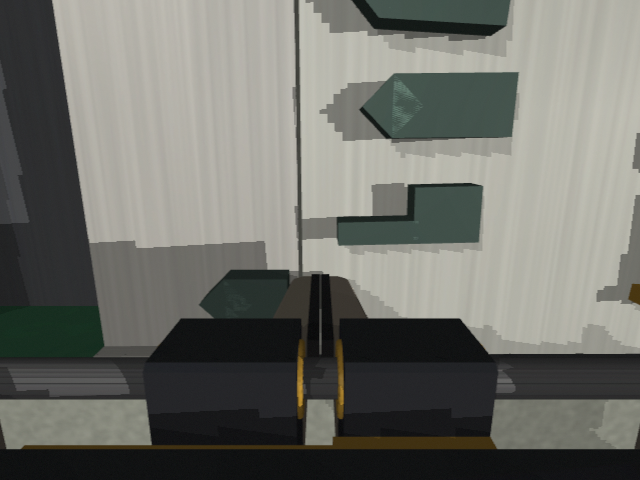

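The stub is on the pan and aligned, with its rear edge at (289,270) just past the seam at (301,270). The other stones are untouched. I'll push it 14 mm further, then back off and rise to go to the chipped one.

```bash
python3 -m jog '[{"wx":0,"wy":0,"wz":0,"x":0,"y":-0.13,"z":0,"hand":-1},{"wx":0,"wy":0,"wz":0,"x":0,"y":-0.1,"z":0,"hand":-1},{"wx":0,"wy":0,"wz":0,"x":0,"y":0,"z":0,"hand":-1},{"wx":0,"wy":0,"wz":0,"x":0,"y":0.1,"z":0,"hand":-1},{"wx":0,"wy":0,"wz":0,"x":0,"y":0,"z":-0.4,"hand":-1},{"wx":0,"wy":0,"wz":0,"x":0,"y":0,"z":-0.4,"hand":-1},{"wx":0,"wy":0,"wz":0,"x":0.22,"y":0.3,"z":0,"hand":-1},{"wx":0,"wy":0,"wz":0,"x":0.22,"y":0.4,"z":0,"hand":-1},{"wx":0,"wy":0,"wz":0,"x":0.2,"y":0.4,"z":0,"hand":-1},{"wx":0,"wy":0,"wz":0,"x":0,"y":0.4,"z":0,"hand":-1},{"wx":0,"wy":0,"wz":0,"x":0,"y":0.4,"z":0,"hand":-1},{"wx":0,"wy":0,"wz":0,"x":0,"y":0,"z":0,"hand":-1},{"wx":0,"wy":0,"wz":0,"x":0,"y":0,"z":0,"hand":-1}]' 20
python3 look.py w5 wrist
```

```text
time_s: 7.22
eef_pos: [473.3, -161.7, 138.5]
eef_rot: [-0.0, 1.0, -0.031, -0.0]
force: [0.6, 0.5, 0.8]
finger_gap: 0.005
gripper_force: 0.0
t 7.28 stand xyz [ -43.2 -112.   138.5] toolx yaw-a 0.0007 z [-0.  0. -1.] F [-0.2  0.1  0.6] gap 0.01
```

```bash
python3 -m jog '[{"wx":0,"wy":0,"wz":0,"x":0,"y":0,"z":0.4,"hand":-1},{"wx":0,"wy":0,"wz":0,"x":0,"y":0,"z":0.3,"hand":-1},{"wx":0,"wy":0,"wz":0,"x":0,"y":0,"z":0.1,"hand":-1},{"wx":0,"wy":0,"wz":0,"x":0,"y":-0.16,"z":0,"hand":-1},{"wx":0,"wy":0,"wz":0,"x":0,"y":-0.16,"z":0,"hand":-1},{"wx":0,"wy":0,"wz":0,"x":0,"y":-0.16,"z":0,"hand":-1},{"wx":0,"wy":0,"wz":0,"x":0,"y":-0.16,"z":0,"hand":-1},{"wx":0,"wy":0,"wz":0,"x":0,"y":-0.16,"z":0,"hand":-1},{"wx":0,"wy":0,"wz":0,"x":0,"y":-0.16,"z":0,"hand":-1},{"wx":0,"wy":0,"wz":0,"x":0,"y":-0.16,"z":0,"hand":-1},{"wx":0,"wy":0,"wz":0,"x":0,"y":-0.16,"z":0,"hand":-1},{"wx":0,"wy":0,"wz":0,"x":0,"y":-0.16,"z":0,"hand":-1},{"wx":0,"wy":0,"wz":0,"x":0,"y":-0.16,"z":0,"hand":-1},{"wx":0,"wy":0,"wz":0,"x":0,"y":-0.16,"z":0,"hand":-1},{"wx":0,"wy":0,"wz":0,"x":0,"y":-0.12,"z":0,"hand":-1},{"wx":0,"wy":0,"wz":0,"x":0,"y":-0.08,"z":0,"hand":-1},{"wx":0,"wy":0,"wz":0,"x":0,"y":0,"z":0,"hand":-1},{"wx":0,"wy":0,"wz":0,"x":0,"y":0,"z":0,"hand":-1}]' 20
python3 look.py w6 wrist
```

```text
time_s: 9.52
eef_pos: [480.7, -45.2, 90.6]
eef_rot: [0.0, 1.0, -0.031, -0.0]
force: [-0.6, -1.1, 1.5]
finger_gap: 0.004
gripper_force: 0.0
t 9.57 stand xyz [-43.1   4.3  90.6] toolx yaw-a -0.001 z [-0. -0. -1.] F [-1.   0.2  0.8] gap 0.01
```

View pics/w6.png

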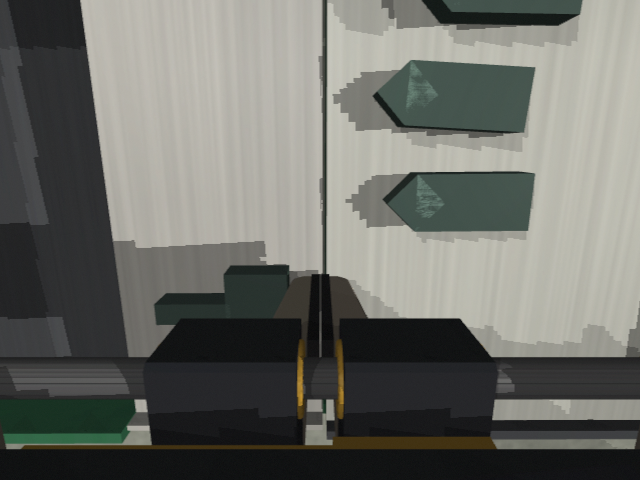

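Both faulty stones are fully on the pan. The chipped one spans (155–289), between the pan's far edge at ~125 and the seam at 326. The three sound ones have not moved. Next is the lever.

```bash
python3 -m jog '[{"wx":0,"wy":0,"wz":0,"x":0,"y":0.15,"z":0,"hand":-1},{"wx":0,"wy":0,"wz":0,"x":0,"y":0,"z":-0.4,"hand":-1},{"wx":0,"wy":0,"wz":0,"x":0,"y":0,"z":-0.5,"hand":-1},{"wx":0,"wy":0,"wz":0,"x":0,"y":0,"z":-0.5,"hand":-1},{"wx":0,"wy":0,"wz":0,"x":0.4,"y":0,"z":0,"hand":-1},{"wx":0,"wy":0,"wz":0,"x":0.5,"y":0,"z":0,"hand":-1},{"wx":0,"wy":0,"wz":0,"x":0.5,"y":0,"z":0,"hand":-1},{"wx":0,"wy":0,"wz":0,"x":0.5,"y":0,"z":0,"hand":-1},{"wx":0,"wy":0,"wz":0,"x":0.5,"y":0,"z":0,"hand":-1},{"wx":0,"wy":0,"wz":0,"x":0.4,"y":0,"z":0,"hand":-1},{"wx":0,"wy":0,"wz":0,"x":0.15,"y":0,"z":0,"hand":-1},{"wx":0,"wy":0,"wz":0,"x":0,"y":0,"z":0,"hand":-1},{"wx":0,"wy":0,"wz":0,"x":0,"y":0,"z":0,"hand":-1}]' 20
python3 look.py w7 wrist
```

```text
time_s: 11.2
eef_pos: [655.9, -65.1, 174.5]
eef_rot: [0.0, 1.0, -0.031, -0.0]
force: [-0.2, -0.1, 0.3]
finger_gap: 0.006
gripper_force: 0.0
t 11.25 stand xyz [133.1  -4.6 174.7] toolx yaw-a -0.0005 z [-0.001 -0.    -1.   ] F [-1.1 -0.3  0.6] gap 0.0
```

View pics/w7.png

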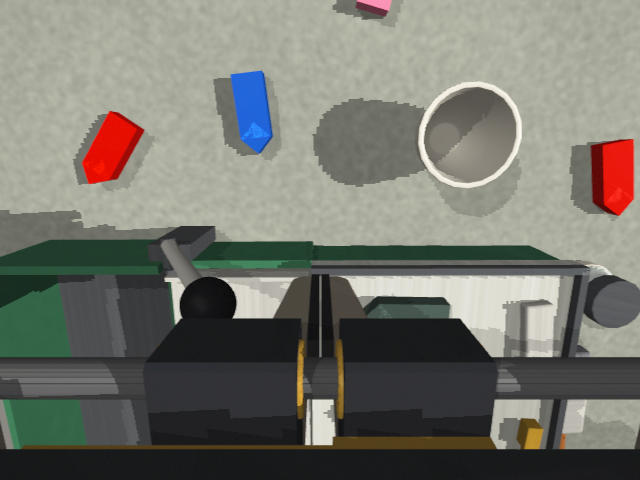

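The knob is at (208,303), left of the fingertips (290–350, 278) and roughly level with them. A quick check of its position follows.

```bash
python3 - <<'E'
import pickle
from h import *
s=pickle.load(open("w7.pkl","rb"))
print(stand(s,208,303,172),stand(s,290,278,157),stand(s,350,278,157))
E
```

```text
[135.   44.7] [141.4   9.7] [141.5 -18.7]
```

```bash
python3 -m jog '[{"wx":0,"wy":0,"wz":0,"x":0.02,"y":-0.2,"z":0,"hand":-1},{"wx":0,"wy":0,"wz":0,"x":0,"y":-0.2,"z":0,"hand":-1},{"wx":0,"wy":0,"wz":0,"x":0,"y":-0.2,"z":0,"hand":-1},{"wx":0,"wy":0,"wz":0,"x":0,"y":-0.2,"z":0,"hand":-1},{"wx":0,"wy":0,"wz":0,"x":0,"y":-0.2,"z":0,"hand":-1},{"wx":0,"wy":0,"wz":0,"x":0,"y":-0.2,"z":0,"hand":-1},{"wx":0,"wy":0,"wz":0,"x":0,"y":-0.2,"z":0,"hand":-1},{"wx":0,"wy":0,"wz":0,"x":0,"y":-0.2,"z":0,"hand":-1},{"wx":0,"wy":0,"wz":0,"x":0,"y":-0.2,"z":0,"hand":-1},{"wx":0,"wy":0,"wz":0,"x":0,"y":-0.2,"z":0,"hand":-1},{"wx":0,"wy":0,"wz":0,"x":0,"y":-0.2,"z":0,"hand":-1},{"wx":0,"wy":0,"wz":0,"x":0,"y":0,"z":0,"hand":-1}]' 20
python3 -m jog '[{"wx":0,"wy":0,"wz":0,"x":0,"y":-0.1,"z":0,"hand":-1},{"wx":0,"wy":0,"wz":0,"x":0,"y":0,"z":0,"hand":-1}]' 20
python3 look.py w8 wrist
```

```text
time_s: 12.75
eef_pos: [664.9, 67.9, 173.4]
eef_rot: [0.0, 1.0, -0.03, -0.002]
force: [-2.0, -4.2, 0.0]
finger_gap: 0.003
gripper_force: 2.1
time_s: 13.0
eef_pos: [665.5, 72.0, 173.6]
eef_rot: [0.001, 1.0, -0.031, -0.001]
force: [-1.4, -5.7, -2.3]
finger_gap: 0.008
gripper_force: 2.5
t 13.05 stand xyz [134.1 132.7 173.7] toolx yaw-a -0.0009 z [-0.003 -0.001 -1.   ] F [-0.8 -5.6 -2.6] gap 0.0
```

```bash
python3 -m jog '[{"wx":0,"wy":0,"wz":0,"x":0,"y":-0.07,"z":0,"hand":-1},{"wx":0,"wy":0,"wz":0,"x":0,"y":0,"z":0,"hand":-1}]' 20
python3 -m jog '[{"wx":0,"wy":0,"wz":0,"x":0,"y":-0.05,"z":0,"hand":-1},{"wx":0,"wy":0,"wz":0,"x":0,"y":0,"z":0,"hand":-1}]' 20
python3 look.py w9 wrist
```

```text
time_s: 13.3
eef_pos: [665.9, 75.6, 173.6]
eef_rot: [0.001, 1.0, -0.032, -0.001]
force: [-1.3, -6.1, -2.4]
finger_gap: 0.001
gripper_force: 2.7
time_s: 13.55
eef_pos: [666.1, 78.2, 173.5]
eef_rot: [0.001, 0.999, -0.032, -0.001]
force: [-0.4, -7.2, -4.0]
finger_gap: 0.004
gripper_force: 2.9
t 13.6 stand xyz [134.4 138.9 173.5] toolx yaw-a -0.0017 z [-0.003 -0.002 -1.   ] F [-1.2 -6.6 -4.5] gap 0.0
```

```bash
python3 -m jog '[{"wx":0,"wy":0,"wz":0,"x":0,"y":-0.04,"z":0,"hand":-1},{"wx":0,"wy":0,"wz":0,"x":0,"y":0,"z":0,"hand":-1}]' 20
python3 -m jog '[{"wx":0,"wy":0,"wz":0,"x":0,"y":-0.04,"z":0,"hand":-1},{"wx":0,"wy":0,"wz":0,"x":0,"y":0,"z":0,"hand":-1}]' 20
python3 look.py w10 wrist
```

```text
time_s: 13.85
eef_pos: [666.3, 80.1, 173.3]
eef_rot: [0.001, 0.999, -0.032, -0.001]
force: [-0.9, -7.5, -5.6]
finger_gap: 0.003
gripper_force: 3.1
time_s: 14.1
eef_pos: [666.4, 82.2, 173.2]
eef_rot: [0.002, 0.999, -0.032, -0.001]
force: [0.7, -7.0, -4.6]
finger_gap: 0.007
gripper_force: 3.3
t 14.15 stand xyz [134.3 143.  173.2] toolx yaw-a -0.0021 z [-0.003 -0.003 -1.   ] F [-0.3 -6.2 -5. ] gap 0.0
```

View pics/w10.png

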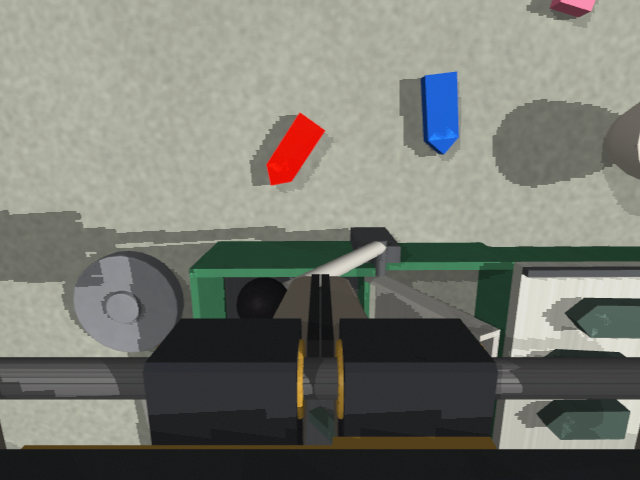

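The pan is steeply tipped. The knob, at (265,300), is ahead of the fingers, and a stone shows in the box at (320,420). I'll keep pushing until the stop is felt.

```bash
python3 -c "
import pickle
from h import *
s=pickle.load(open('w10.pkl','rb'));print(stand(s,265,300,167))"
python3 -m jog '[{"wx":0,"wy":0,"wz":0,"x":0,"y":-0.06,"z":0,"hand":-1},{"wx":0,"wy":0,"wz":0,"x":0,"y":0,"z":0,"hand":-1}]' 20
python3 -m jog '[{"wx":0,"wy":0,"wz":0,"x":0,"y":-0.05,"z":0,"hand":-1},{"wx":0,"wy":0,"wz":0,"x":0,"y":0,"z":0,"hand":-1}]' 20
```

```text
[136.4 167.9]
time_s: 14.4
eef_pos: [666.5, 83.9, 173.2]
eef_rot: [0.003, 0.999, -0.032, -0.002]
force: [-0.6, -10.3, -3.5]
finger_gap: 0.006
gripper_force: 4.8
time_s: 14.65
eef_pos: [666.6, 84.4, 173.0]
eef_rot: [0.004, 0.999, -0.033, -0.002]
force: [-1.8, -13.5, -4.3]
finger_gap: 0.002
gripper_force: 6.8
```

The force is now rising while the motion stalls, so the lever is at its stop. Before letting it back I'll check from the top that the stones have dropped.

```bash
python3 -m jog '[{"wx":0,"wy":0,"wz":0,"x":0,"y":-0.02,"z":0,"hand":-1},{"wx":0,"wy":0,"wz":0,"x":0,"y":0,"z":0,"hand":-1},{"wx":0,"wy":0,"wz":0,"x":0,"y":0,"z":0,"hand":-1},{"wx":0,"wy":0,"wz":0,"x":0,"y":0,"z":0,"hand":-1}]' 20
python3 look.py t11 top; python3 look.py s11 scene; python3 - <<'E'
import cv2
a=cv2.imread("pics/t11.png")[225:385,205:455];b=cv2.imread("pics/s11.png")[160:320,150:430]
a=cv2.resize(a,(400,256));b=cv2.resize(b,None,fx=2.8,fy=2.0,interpolation=cv2.INTER_CUBIC)
a=cv2.resize(cv2.imread("pics/t11.png")[235:375,205:345],(400,400),interpolation=cv2.INTER_CUBIC)
b=cv2.resize(cv2.imread("pics/s11.png")[160:300,250:390],(400,400),interpolation=cv2.INTER_CUBIC)
cv2.imwrite("pics/c11.png",cv2.hconcat([a,b]))
E
```

```text
time_s: 15.15
eef_pos: [666.6, 84.5, 172.9]
eef_rot: [0.005, 0.999, -0.034, -0.002]
force: [-2.6, -15.2, -3.7]
finger_gap: 0.005
gripper_force: 7.5
t 15.2 stand xyz [134.4 145.3 172.9] toolx yaw-a -0.0054 z [-0.005 -0.01  -1.   ] F [ -1.9 -15.1  -3.2] gap 0.01
t 15.25 stand xyz [134.4 145.4 173. ] toolx yaw-a -0.0054 z [-0.005 -0.01  -1.   ] F [ -2.5 -15.   -4.4] gap 0.01
```

View pics/c11.png

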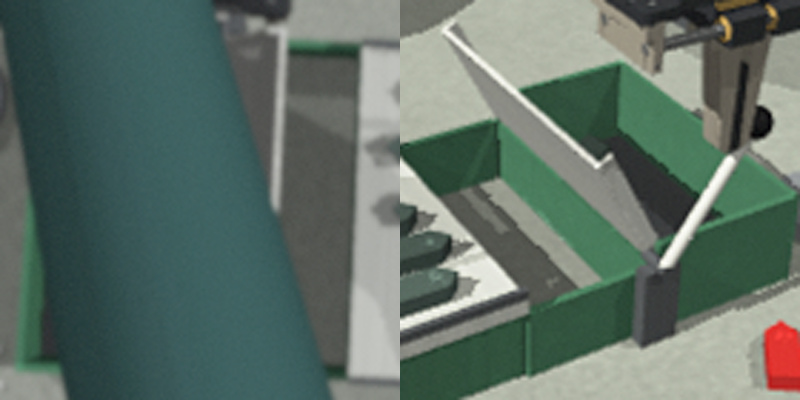

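The scene view (right half) shows the pan standing at its stop, with nothing left on it as far as can be seen. Next I'll let the lever back gently, rise, and look.

```bash
python3 -m jog '[{"wx":0,"wy":0,"wz":0,"x":0,"y":0.2,"z":0,"hand":-1},{"wx":0,"wy":0,"wz":0,"x":0,"y":0.2,"z":0,"hand":-1},{"wx":0,"wy":0,"wz":0,"x":0,"y":0.2,"z":0,"hand":-1},{"wx":0,"wy":0,"wz":0,"x":0,"y":0.2,"z":0,"hand":-1},{"wx":0,"wy":0,"wz":0,"x":0,"y":0.2,"z":0,"hand":-1},{"wx":0,"wy":0,"wz":0,"x":0,"y":0.2,"z":0,"hand":-1},{"wx":0,"wy":0,"wz":0,"x":0,"y":0.2,"z":0,"hand":-1},{"wx":0,"wy":0,"wz":0,"x":0,"y":0.2,"z":0,"hand":-1},{"wx":0,"wy":0,"wz":0,"x":0,"y":0.2,"z":0,"hand":-1},{"wx":0,"wy":0,"wz":0,"x":0,"y":0.2,"z":0,"hand":-1},{"wx":0,"wy":0,"wz":0,"x":0,"y":0.2,"z":0,"hand":-1},{"wx":0,"wy":0,"wz":0,"x":0,"y":0.2,"z":0,"hand":-1},{"wx":0,"wy":0,"wz":0,"x":0,"y":0.2,"z":0,"hand":-1},{"wx":0,"wy":0,"wz":0,"x":0,"y":0.2,"z":0,"hand":-1},{"wx":0,"wy":0,"wz":0,"x":0,"y":0.4,"z":-0.4,"hand":-1},{"wx":0,"wy":0,"wz":0,"x":0,"y":0.6,"z":-0.5,"hand":-1},{"wx":0,"wy":0,"wz":0,"x":0,"y":0.6,"z":-0.5,"hand":-1},{"wx":0,"wy":0,"wz":0,"x":0,"y":0.6,"z":-0.3,"hand":-1},{"wx":0,"wy":0,"wz":0,"x":0,"y":0.6,"z":0,"hand":-1},{"wx":0,"wy":0,"wz":0,"x":0,"y":0.4,"z":0,"hand":-1}]' 20
python3 -m jog '[{"wx":0,"wy":0,"wz":0,"x":0,"y":0.6,"z":0,"hand":-1},{"wx":0,"wy":0,"wz":0,"x":0,"y":0.6,"z":0,"hand":-1},{"wx":0,"wy":0,"wz":0,"x":0,"y":0.4,"z":0,"hand":-1},{"wx":0,"wy":0,"wz":0,"x":0,"y":0,"z":0,"hand":-1},{"wx":0,"wy":0,"wz":0,"x":0,"y":0,"z":0,"hand":-1}]' 20
python3 look.py t12 top; python3 - <<'E'
import cv2
c=cv2.imread("pics/t12.png")[225:385,205:455]
cv2.imwrite("pics/t12c.png",cv2.resize(c,None,fx=3.2,fy=3.2,interpolation=cv2.INTER_CUBIC))
E
```

```text
time_s: 17.75
eef_pos: [644.9, -269.1, 276.8]
eef_rot: [0.0, 0.999, -0.032, 0.0]
force: [0.3, 0.6, -0.3]
finger_gap: 0.004
gripper_force: 0.0
time_s: 18.38
eef_pos: [640.1, -360.5, 276.4]
eef_rot: [-0.001, 1.0, -0.03, 0.0]
force: [0.5, 1.0, 0.2]
finger_gap: 0.003
gripper_force: 0.0
t 18.43 stand xyz [ 135.7 -300.1  276.6] toolx yaw-a 0.0024 z [ 0.     0.001 -1.   ] F [0.5 0.3 0.3] gap 0.0
```

View pics/t12c.png

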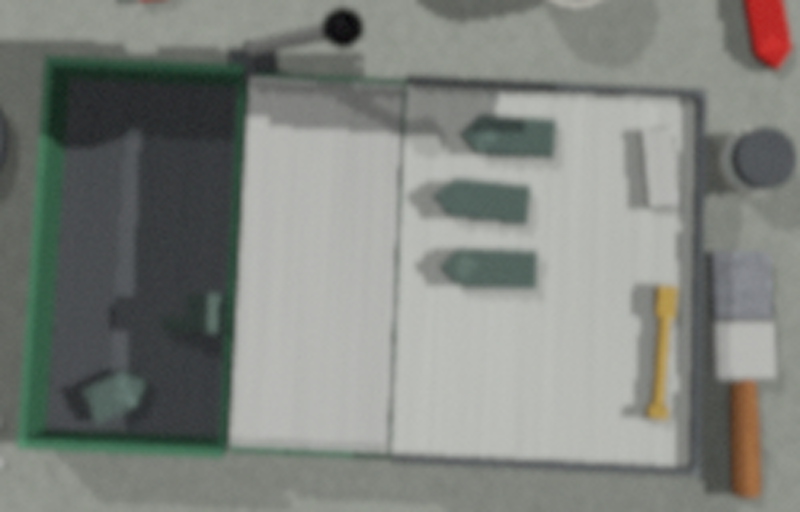

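Both faulty stones are in the box, at (112,395) and (200,318). The knob is back home at (342,27), the pan is level, and everything else is unchanged.

```bash
python3 -c "
from cell import r
print(r.close_job())"
```

```text
the job is handed in; nothing more can be done
None
```

I slid the stub and the chipped stone onto the pan and tipped them into the scrap box, and the lever sprang back home. The last top view shows the three sound blanks and the bystanders around the stand unmoved, and I handed the job in at about 18.4 s.

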